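Tuck the shield strip under the lapped leaf with the setting rod and hold it down

ROBOT

A 6-joint arm with a two-finger parallel gripper is mounted at the origin on a cart in front of the work surface, level with it; the furniture and walls round the work are solid. World frame = base frame: x ahead of the robot, y to its left, z up, the work surface at z = 0. Lengths are in m, angles in rad, forces in N, time in s.
With the tool pointing down it reaches from about 0.3 to 0.875 m from the base axis. Payload 6.4 kg.
Tool frame: the origin (TCP) lies between the finger pads; the fingertips stand ctrl.tip_extent ahead of it and the grasp point (between the pads) is the TCP (ctrl.tip_extent is the distance from the TCP to the fingertips, in m); z points along the fingers, y is the line along which they close (so a half turn about z gives the same grasp; the last joint's range is limited). The gripper opens to 85 mm and grips with 20 to 120 N. Pads are 22 mm wide; open, the fingers measure 114 mm over their backs; the gripper's body (76 mm by 85 mm) begins 54 mm behind the grasp point. The pads swing forward as they close: fully open they stand 13 mm farther back than shut.
Start: joints at [-1.554, 0.181, 1.607, -0, 1.354, -0.206], TCP at [0.127, -0.561, 0.25] pointing down, gripper open.
Joint ranges: [-2.99, 2.99], [-0.89, 2.07], [0.3, 2.58], [-1.14, 4.28], [0, 2.63], [-3.12, 3.12]. Speed limits (rad/s): [2.57, 2.57, 3.01, 3.14, 3.14, 3.14].

INTERFACE

Orientations are given as a unit quaternion [w, x, y, z].
In Python, from bench import ctrl gives the robot as it stands.
- The arm moves only by the tool send_rows, never from a script. Its arguments are lists of equal length, an entry for each row: "dr": the turn, a rotation vector about the tool's x, y, z in units of 6 degrees (1.0 is 6 degrees), a list of three; "xyz": the shift along the tool's x, y, z in cm, a list of three; "jaw": the opening in per cent of the stroke, from 0 (shut) to 100 (fully open). In form: {"dr": [[wx, wy, wz], ...], "xyz": [[dx, dy, dz], ...], "jaw": [jaw, ...]}. A call has exactly 8 rows; each row is the pose to reach, as a shift and turn from the pose commanded when the call began, along the tool's axes at that moment; what a row does not reach only later rows make up. A row lasts 1/8 s, in which the tool goes at most 62.5 mm and 10.7 degrees, less where a joint would pass 70% of its speed; a pose out of reach is approached as far as the arm can. A call with a gripper value outside its range is refused whole. The fingers move at their own pace and stop on an object; the grip force is fixed at half the most. Time passes only in rows, so rows that repeat a pose let the fingers close, or fill a call up. It gives the time, the measured TCP pose, the force, the opening and the grip force at its end, in the units of the state.
- ctrl.get_obs(): the state, without advancing time (a new reading comes with each control period).
- ctrl.camera(name): name is "scene" or "top" or "wrist"; returns the picture (400x640x3 uint8, red, green, blue); there is no depth.
- ctrl.calibration(name): a dict with "camera_matrix" (3x3 intrinsics, pixels), "world_from_camera" (4x4, takes a point from camera to world coordinates). Camera axes: x right, y up, looking along -z (the intrinsics and any distortion apply to the point x, -y, -z); pixel columns grow to the right and rows downward; lengths in m; the calibration is good to about 2 mm. The wrist camera is an equidistant fisheye: a pixel r from the principal point sees the ray r / f radians off the axis. A picture is of the moment at which its call begins: read the wrist's pose just before it. calibration takes no time and is no camera call; for the wrist camera it gives the pose at the moment of the call.
- ctrl.hand_in(): hands the job in; it is judged then, once.
The state is a dict: "time_s": time; "q": joint angles; "dq": joint speeds; "joint_efforts": joint torques, N m; "eef_pos": TCP position; "eef_rot": TCP orientation; "wrist_force": force on the tool from outside, world axes, zero at the start; "torque": the same for the moment, N m; "opening": opening from 0.0 (shut) to 1.0 (fully open); "grasp_force": force on a finger pad.
Only numpy, scipy, OpenCV 4.12 (cv2) and the standard library are available. Lean on these libraries where they do the work, as an engineer would, in place of code of your own. Each camera call takes 0.05 s, during which the arm holds its last target. There are 200 camera calls.

TASK

Take the setting rod from its stand, put its thin end down through the eye in the strip's raised flange until the rod's collar sits on the flange, and use the rod to slide the strip forward along its channel so that its front edge tucks under the hinged leaf and goes fully home against the stop, without lifting the leaf out of the way. Finish while still gripping the rod in the eye and pushing down on it with a steady push, so the strip is held pressed flat on the stage; do not let go. Leave the tin, the vial and the tissue box alone.

Things in the scene. Friction and masses are not known exactly. Their poses are not given: they have to be found in the camera images.
- stage: fixed grey base plate 270 x 116 x 12 mm; origin: centre of its underside, +x along its length towards the leaf, z up. On its top two rails (6 mm high, inner faces at y = +-32 mm, x = -130 to +30 mm) form a channel for the strip. At the far end a 5 mm high stop bar crosses it, front face at x = +100 mm. All of it stays below 26 mm above the worktop
- home (a point): point on the stage's top surface at the middle of the stop bar's front face (stage x = +100, y = 0, z = 12 mm), under the leaf; the strip's front edge must come here
- leaf (a joint): angle of the aluminium leaf (96 mm wide, 60 g) hinged at stage x = +106, z = 21 mm, reaching towards -x; 0 = down, grows as its free edge lifts; swings freely, falls shut. Down, its underside is 3 mm above the stage's top at stage x = +50 mm: the 4 mm strip under it raises it about 0.02 rad, which is right. Over 0.12 rad (8 mm at the edge) counts as lifting it
- leaf_lip (a point): middle of the free edge of the leaf, an upturned lip: when down at stage x = +36 mm, about 10 mm above the stage's top surface, so that a strip lying flat on the stage runs in under it
- strip: loose flat steel strip 120 x 60 x 4 mm, about 150 g, lying in the channel; origin: centre of its underside, +x along its length to its rounded front edge (same way as the stage's +x), z up. Near its rear a bridge-shaped flange (34 mm along x, 38 mm along y, 6 mm thick, top 24 mm above the strip's underside) stands on two cheeks and has the eye in it
- strip_front (a point): middle of the strip's front edge, at its underside (strip x = +60 mm)
- eye (a point): centre of the mouth of the eye on the flange's top: a vertical through hole 12 mm in diameter, 6 mm deep, with 14 mm of free height below it (strip x = -40 mm, z = +24 mm)
- rod: loose setting rod, 90 g, 90 mm long, upright in its stand, thin end down. Origin: centre of the thin end's tip, z up along it: tapered pin 8 mm in diameter (4 mm at the tip) from z = 0 to 14 mm, steel collar 22 mm in diameter from 14 to 20 mm, round black grip 14 mm in diameter from 20 to 90 mm
- rod_tip (a point): the tip of the rod's thin end (the rod's origin)
- rod_stand: fixed plain grey block 60 x 60 x 30 mm, origin at the centre of its underside, with a central hole 13 mm in diameter and 18 mm deep; the rod's pin stands in it and its collar rests on the block's top. It may stand left or right of the stage
- tin: loose round white tin with a lid, 68 mm in diameter, 25 mm high, origin at the centre of its underside; bystander
- vial: loose small capped sample bottle, 28 mm in diameter, 60 mm high, origin at the centre of its underside; bystander
- tissue: loose flat cardboard box 66 x 112 x 18 mm, origin at the centre of its underside; bystander
- bed: the flat top plate of the stage, fixed on it (266 x 112 x 3 mm, origin at the centre of its underside, 9 mm above the stage's underside; its upper face is the stage's top surface), on which the strip lies and slides and must be pressed flat
Not all that is in view belongs to the job. Leave any orange look-alike of the rod alone. Leave any blue look-alike of the strip alone.

How it is judged:
On the way, in this order (a step that is already met when the one before it is completed fails the run):
1. the gripped rod's thin end is down through the eye (z of rod_tip in the frame of eye below -0.01 m and horizontal distance between rod_tip and eye below 0.006 m and contact force between the fingers and rod above 1 N), for 0.2 s.
2. with the rod still in the eye, the strip's front edge is home under the leaf (z of rod_tip in the frame of eye below -0.007 m and horizontal distance between rod_tip and eye below 0.007 m and distance between strip_front and home below 0.007 m), for 0.2 s.
At the end, for the whole second after the job is handed in: Strip flat (2 degrees) in its channel, front edge within 7 mm of the stop, leaf resting on it (under 0.06 rad); rod within 11 degrees of upright, 10 mm or more deep in the eye, gripped by the fingers, pressing on the strip with over 3 N, and the strip on the stage's top plate with over 4 N, at rest (all of step 1 and distance between strip_front and home below 0.007 m and angle between strip's own z axis and vertical below 0.035 rad and angle between the x axis of strip and the x axis of stage, either way round below 0.1 rad and value of joint leaf below 0.06 rad and angle between rod's own z axis and vertical below 0.2 rad and contact force between rod and strip above 3 N and contact force between strip and bed above 4 N and linear speed of strip below 0.02 m/s); the arm keeps its last pose, push and grip.
It fails at once if the leaf was lifted (more than 0.12 rad) (value of joint leaf above 0.12 rad).
It fails at once if a bystander was moved (distance of any of tin, vial, tissue from where it was at the start of the episode above 0.02 m).
It also fails if it takes over 54 s, if anything falls off the work surface, if the arm or the gripper's body presses on something with over 40 N, if the wrist force passes 120 N, or if a joint passes its speed limit or range.

## Working session

There is one attempt and no reset: what is moved stays moved. The work goes in short steps, Python scripts to look and compute and a tool call to move; the robot and the scene stay as the last step left them, time stands still between calls to the robot, and variables do not carry over. Pictures are saved under pics/ and viewed, at most 10 in all, crops included, and the job is handed in when it is done.

Besides the shell and the picture viewer there is one more tool, called after "Emit:" as a command line: name --argument value ..., lists and objects as JSON in quotes. send_rows: Moves the arm, as the interface text tells. Its arguments: {"type":"object","properties":{"dr":{"type":"array","items":{"type":"array","items":{"type":"number"}}},"xyz":{"type":"array","items":{"type":"array","items":{"type":"number"}}},"jaw":{"type":"array","items":{"type":"number"}}},"required":["dr","xyz","jaw"]}

```bash
ls; mkdir -p pics; cat > h.py <<'E'
import numpy as np, cv2
from bench import ctrl
def snap(n,f):
    c=ctrl.calibration(n); im=ctrl.camera(n); cv2.imwrite('pics/'+f+'.png',im[:,:,::-1]); np.savez('pics/'+f,K=c['camera_matrix'],T=c['world_from_camera'],d=np.array(c.get('distortion',[0])))
    return im
def ray(f,u,v,fish=False):
    z=np.load('pics/'+f+'.npz');K,T=z['K'],z['T']
    x=(u-K[0,2])/K[0,0];y=(v-K[1,2])/K[1,1]
    if fish:
        r=np.hypot(x,y);s=np.tan(r)/r if r>1e-9 else 1;x*=s;y*=s
    return T[:3,3],T[:3,:3]@np.array([x,-y,-1])
def onz(f,u,v,h,fish=False):
    o,d=ray(f,u,v,fish);return o+d*(h-o[2])/d[2]
def proj(f,p):
    z=np.load('pics/'+f+'.npz');K,T=z['K'],z['T'];c=T[:3,:3].T@(np.array(p)-T[:3,3]);return K[0,2]-K[0,0]*c[0]/c[2],K[1,2]+K[1,1]*c[1]/c[2]
E
python3 - <<'E'
from h import *
for n in('scene','top'):
    snap(n,n+'0');c=ctrl.calibration(n);print(c)
print(ctrl.get_obs(),ctrl.tip_extent)
E
```

```text
pics
{'camera_matrix': array([[456.8824716 ,   0.        , 314.17463465],
       [  0.        , 456.8824716 , 197.58970987],
       [  0.        ,   0.        ,   1.        ]]), 'world_from_camera': array([[-0.86976861,  0.34459695, -0.35320745,  0.15822864],
       [-0.49345056, -0.60299577,  0.62681947,  0.7261145 ],
       [ 0.00301748,  0.71947832,  0.69450835,  0.85078592],
       [ 0.        ,  0.        ,  0.        ,  1.        ]])}
{'camera_matrix': array([[438.02739906,   0.        , 319.13467435],
       [  0.        , 438.02739906, 197.77822156],
       [  0.        ,   0.        ,   1.        ]]), 'world_from_camera': array([[-0.01313343,  0.99762213, -0.06765797,  0.47498177],
       [-0.99980091, -0.01208533,  0.01587728,  0.0395537 ],
       [ 0.01502185,  0.06785302,  0.99758223,  1.47198601],
       [ 0.        ,  0.        ,  0.        ,  1.        ]])}
{'time_s': 0.1, 'q': array([-1.55429758e+00,  1.81468975e-01,  1.60790772e+00,  1.06951840e-05,
        1.35380025e+00, -2.06259185e-01]), 'dq': array([ 0.00121393, -0.00283183, -0.00152574, -0.00043695,  0.00072899,
        0.00115122]), 'joint_efforts': array([ 9.19223130e-04, -4.45872545e+01, -3.52237701e+01, -2.59238568e-04,
        4.16915209e-03,  1.84840286e-05]), 'eef_pos': array([ 0.12706437, -0.56030677,  0.24947311]), 'eef_rot': array([-7.88087506e-04,  9.93803589e-01,  1.11147645e-01,  8.02439636e-05]), 'wrist_force': array([-0.08102643, -0.34695017, -0.55618712]), 'torque': array([0.00649713, 0.03034726, 0.03317119]), 'grasp_force': 0.0, 'opening': 1.0017324221225001} 0.019
```

View pics/top0.png

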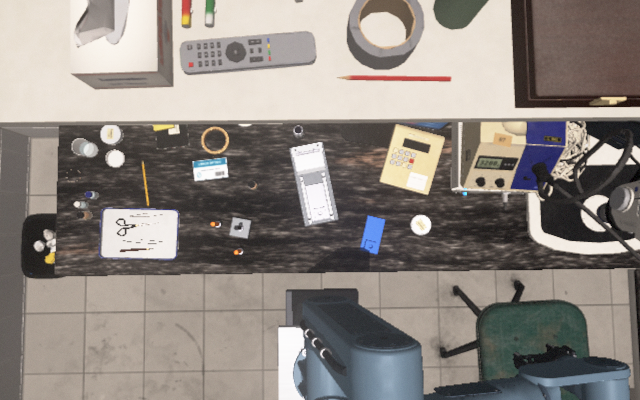

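View pics/scene0.png

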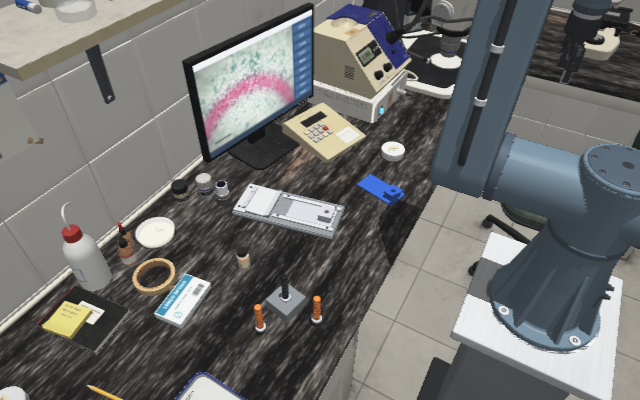

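The top view shows the stage at about (313,183), with its leaf towards the top of the image. The stand is at (240,228) with the black rod in it. The rod candidates in the scene view are the black rod in the grey stand (285,290) and the orange ones at (259,318) and (316,308). I choose the black rod because it has a black grip and stands in the grey block. The strip candidates are the steel one in the channel (310,212) and the blue one (380,188). I choose the steel one in the channel. I'll confirm both in one enlarged crop.

```bash
python3 - <<'E'
from h import *
a=cv2.imread('pics/scene0.png')[175:335,220:350];b=cv2.imread('pics/top0.png')[135:275,205:345]
a=cv2.resize(a,(390,480),interpolation=cv2.INTER_CUBIC);b=cv2.resize(b,(400,400),interpolation=cv2.INTER_CUBIC)
b=cv2.copyMakeBorder(b,0,80,0,0,cv2.BORDER_CONSTANT)
cv2.imwrite('pics/crop1.png',np.hstack([a,b]))
E
```

```text
(no output)
```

View pics/crop1.png

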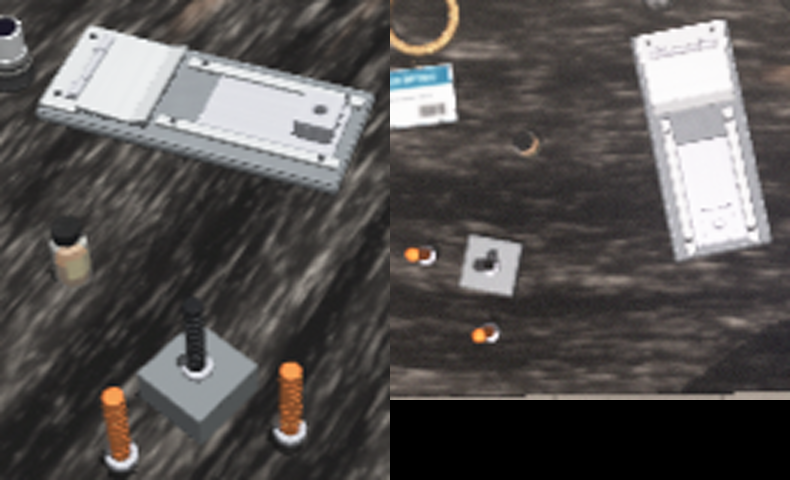

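The crop confirms both. The black rod stands in the grey block, and the steel strip lies in the channel with its eye near (718,226) in the crop. Next I compute positions.

```bash
python3 - <<'E'
from h import *
im=cv2.imread('pics/top0.png');hsv=cv2.cvtColor(im,cv2.COLOR_BGR2HSV)
m=((hsv[:,:,2]>105)&(hsv[:,:,1]<60)).astype(np.uint8)
m[:135]=0;m[268:]=0
n,l,s,c=cv2.connectedComponentsWithStats(m)
for i in range(1,n):
    if s[i,4]>80 and s[i,0]<450:
        p=np.argwhere(l==i)[:,::-1].astype(np.float32);r=cv2.minAreaRect(p)
        P=np.array([onz('top0',u,v,0.03 if s[i,4]<600 else .012)[:2] for u,v in cv2.boxPoints(r)])
        print(s[i],r);print(P.round(4),P.mean(0).round(4),np.linalg.norm(np.diff(P,axis=0),axis=1).round(4))
tp=lambda x,y:(205+(x-390)/2.857,135+y/2.857)
sp=lambda x,y:(220+x/3,175+y/3)
def two(a,b):
    o1,d1=ray('top0',*a);o2,d2=ray('scene0',*b)
    t=np.linalg.lstsq(np.c_[d1,-d2],o2-o1,rcond=None)[0];p,q=o1+t[0]*d1,o2+t[1]*d2
    return ((p+q)/2).round(4),np.linalg.norm(p-q).round(4)
print('eye',onz('top0',*tp(718,226),.036),onz('scene0',*sp(320,109),.036),two(tp(718,226),sp(320,109)))
print('collar scene',onz('scene0',*sp(197,366),.034), 'rod top',onz('scene0',*sp(194,303),.106),onz('top0',*tp(481,273),.106))
st=[(138,376),(195,322),(257,372),(197,425)]
Q=np.array([onz('scene0',*sp(*x),.03) for x in st]);print('stand scene',Q.round(4),Q.mean(0))
st=[(38,108),(78,27),(374,93),(340,188)]
print('stage scene',[onz('scene0',*sp(*x),.011)[:2].round(4) for x in st])
for nme,x in (('or1',(113,394)),('or2',(290,369)),('vial',(66,228))): print(nme,onz('scene0',*sp(*x),.09 if nme!='vial' else .06))
E
```

```text
[   0  135   59   83 3222] ((29.0, 176.0), (82.0, 58.0), 90.0)
[[0.7969 1.0786]
 [0.795  0.8868]
 [0.5208 0.8794]
 [0.5233 1.0688]] [0.659  0.9784] [0.1918 0.2742 0.1894]
[100 135  24  11 186] ((111.5, 140.0), (10.0, 23.0), 90.0)
[[0.7896 0.7386]
 [0.7889 0.6631]
 [0.7554 0.6625]
 [0.7562 0.738 ]] [0.7726 0.7006] [0.0756 0.0335 0.0754]
[389 135  21  27 268] ((400.4072570800781, 147.40167236328125), (20.16240119934082, 24.88445281982422), 12.994616508483887)
[[ 0.7052 -0.2137]
 [ 0.7867 -0.2344]
 [ 0.7707 -0.2999]
 [ 0.6893 -0.2789]] [ 0.738  -0.2567] [0.0841 0.0674 0.0841]
[ 443  135  185  120 3174] ((526.9539794921875, 211.12200927734375), (209.9119873046875, 54.644161224365234), 34.69515609741211)
[[ 0.6504 -0.3415]
 [ 0.8026 -0.4519]
 [ 0.3914 -1.019 ]
 [ 0.2445 -0.9054]] [ 0.5222 -0.6795] [0.188  0.7004 0.1858]
[ 71 138  28  20 411] ((84.37838745117188, 147.22972106933594), (27.783430099487305, 17.755088806152344), 9.462322235107422)
[[0.7283 0.838 ]
 [0.7866 0.8299]
 [0.7704 0.7398]
 [0.7121 0.7481]] [0.7493 0.7889] [0.0589 0.0916 0.0589]
[ 288  142   51   87 2836] ((312.2197265
[... 2657 characters left out ...]
[0.3953 0.7326]
 [0.3658 0.8456]] [0.3886 0.7915] [0.1169 0.0169 0.1168]
eye [0.5187115 0.0152036 0.036    ] [0.52127471 0.01816937 0.036     ] (array([0.5204, 0.016 , 0.0343]), np.float64(0.0036))
collar scene [0.47726874 0.28010276 0.034     ] rod top [0.47705244 0.27873749 0.106     ] [0.46883487 0.27436203 0.106     ]
stand scene [[0.5103 0.3053 0.03  ]
 [0.5    0.2469 0.03  ]
 [0.4397 0.2613 0.03  ]
 [0.4538 0.3178 0.03  ]] [0.47592944 0.28283375 0.03      ]
stage scene [array([0.7425, 0.1151]), array([0.7732, 0.014 ]), array([ 0.501 , -0.0438]), array([0.4759, 0.0669])]
or1 [0.49092609 0.35520343 0.09      ]
or2 [0.40158557 0.28265193 0.09      ]
vial [0.61530974 0.24055802 0.06      ]
```

Emit:
send_rows --dr '[[0,0,-0.9],[0,0,-1.8],[0,0,-2.7],[0,0,-3.6],[0,0,-4.5],[0,0,-5.4],[0,0,-6.3],[0,0,-7.2]]' --xyz '[[3.3,-4.6,0],[6.6,-9.2,0],[9.9,-13.8,0],[13.2,-18.4,0],[16.5,-23,0],[19.8,-27.6,0],[23.1,-32.2,0],[26.4,-36.8,0]]' --jaw '[60,60,60,60,60,60,60,60]'

```text
time_s: 1.1
eef_pos: [0.3034, -0.1418, 0.2502]
eef_rot: [0.0, 0.883, 0.47, 0.0]
wrist_force: [0.9, -0.8, 0.2]
opening: 0.595
grasp_force: 0.0
```

```bash
cat >> h.py <<'E'
from scipy.spatial.transform import Rotation as R
def goto(p,yawy=11.):
    o=ctrl.get_obs();w,x,y,z=o['eef_rot'];r=R.from_quat([x,y,z,w]);M=r.as_matrix()
    a=np.radians(yawy);ty=np.array([np.cos(a),np.sin(a),0]);tz=np.array([0,0,-1.]);tx=np.cross(ty,tz)
    T=R.from_matrix(np.c_[tx,ty,tz])
    print('t',round(o['time_s'],2),'pos',o['eef_pos'].round(4),'tilt',(M[:,2]).round(4),'F',o['wrist_force'].round(2),'open',round(o['opening'],3),'grip',round(o['grasp_force'],1))
    print('xyz cm',(M.T@(np.array(p)-o['eef_pos'])*100).round(2),'dr',(np.degrees((r.inv()*T).as_rotvec())/6).round(2))
E
python3 -c "
from h import *
goto([.4775,.2795,.2])"
```

```text
t 1.1 pos [ 0.3034 -0.1418  0.2502] tilt [ 6.e-04 -3.e-04 -1.e+00] F [ 0.93 -0.78  0.23] open 0.595 grip 0.0
xyz cm [44.68 -9.06  5.02] dr [ 0.01  0.   -7.49]
```

Emit:
send_rows --dr '[[0,0,-0.95],[0,0,-1.9],[0,0,-2.8],[0,0,-3.7],[0,0,-4.7],[0,0,-5.6],[0,0,-6.6],[0,0,-7.5]]' --xyz '[[5.6,-1.1,0],[11.2,-2.2,0],[16.8,-3.4,0],[22.4,-4.5,0],[28,-5.6,1],[33.6,-6.8,2],[39.2,-7.9,3],[44.5,-9,4]]' --jaw '[60,60,60,60,60,60,60,60]'

```text
time_s: 2.1
eef_pos: [0.4779, 0.2776, 0.2095]
eef_rot: [-0.0, 0.635, 0.773, -0.0]
wrist_force: [0.9, -0.8, 0.5]
opening: 0.605
grasp_force: 0.0
```

```bash
python3 -c "
from h import *
im=snap('wrist','w1')
goto([.4775,.2795,.16])
z=np.load('pics/w1.npz');print(z['K'],z['T'])"
```

```text
t 2.15 pos [0.4787 0.282  0.2074] tilt [-0.0016  0.0027 -1.    ] F [-1.83  1.06  0.72] open 0.601 grip 0.0
xyz cm [-0.23 -0.17  4.74] dr [-0.01 -0.03  0.08]
[[309.70691629   0.         323.4377604 ]
 [  0.         309.70691629 198.20756288]
 [  0.           0.           1.        ]] [[ 9.81087156e-01 -1.86194514e-01 -5.29111939e-02  4.65028403e-01]
 [ 1.93566094e-01  9.44282797e-01  2.66199485e-01  3.46452043e-01]
 [ 3.98246462e-04 -2.71406709e-01  9.62464669e-01  3.32937930e-01]
 [ 0.00000000e+00  0.00000000e+00  0.00000000e+00  1.00000000e+00]]
```

View pics/w1.png

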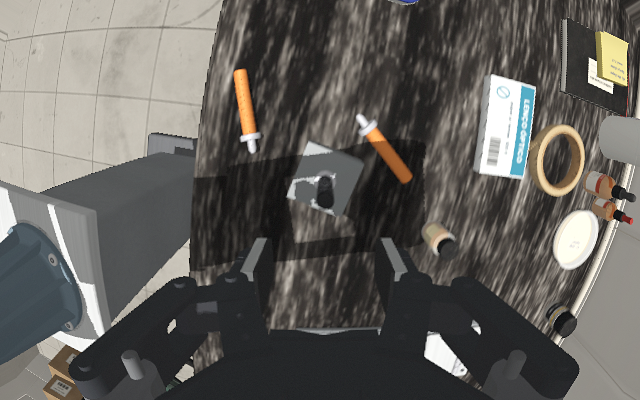

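The wrist view shows the rod standing dark at about (325,175–208) in the stand. The oranges are at (245,110) and (385,150), clear of the fingers. I'll mask the rod and check its position.

```bash
python3 - <<'E'
from h import *
im=cv2.imread('pics/w1.png')
cv2.imwrite('pics/w1c.png',cv2.resize(im[135:225,280:370],(540,540),interpolation=cv2.INTER_CUBIC))
g=im[165:215,310:340].max(2);m=(g<45).astype(np.uint8)
n,l,s,c=cv2.connectedComponentsWithStats(m);print(s[1:]+[310,165,0,0,0],c[1:]+[310,165])
for u,v in ((324.5,203),(324.5,200)):print(onz('w1',u,v,.106,True))
for u,v in ((324.5,178),(324.5,182)):print(onz('w1',u,v,.036,True))
E
```

```text
[[321 177   9   4  15]
 [317 185  16  23 257]
 [319 187   2   2   3]] [[325.66666667 178.2       ]
 [325.15953307 197.93774319]
 [319.33333333 187.33333333]]
[0.47903829 0.28010663 0.106     ]
[0.47857389 0.28244869 0.106     ]
[0.47839244 0.28470294 0.036     ]
[0.47917372 0.28075966 0.036     ]
```

View pics/w1c.png

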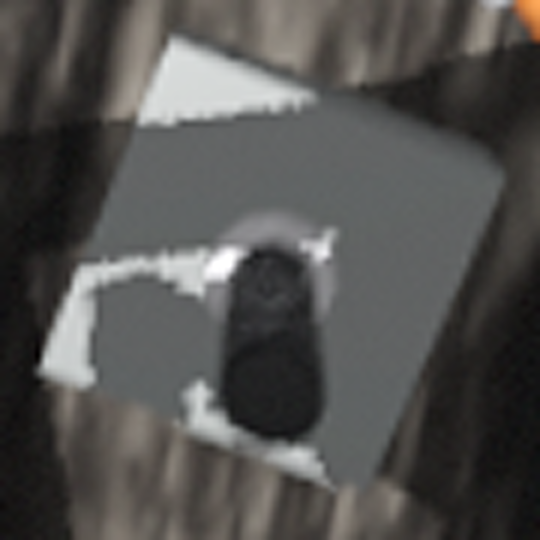

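The rod is at about (0.4785, 0.281) by wrist view, and both its heights agree, so it is upright. Descending.

Emit:
send_rows --dr '[[0,0,0],[0,0,0],[0,0,0],[0,0,0],[0,0,0],[0,0,0],[0,0,0],[0,0,0]]' --xyz '[[0,0,3],[0,0,6],[0,0,9],[0,0,11.5],[0,0,13],[0,0,13.9],[0,0,13.9],[0,0,13.9]]' --jaw '[60,60,60,60,60,60,60,40]'

```text
time_s: 3.15
eef_pos: [0.4784, 0.2758, 0.0722]
eef_rot: [0.0, 0.636, 0.771, 0.001]
wrist_force: [0.4, 0.1, -0.8]
opening: 0.411
grasp_force: 0.0
```

Emit:
send_rows --dr '[[0,0,0],[0,0,0],[0,0,0],[0,0,0],[0,0,0],[0,0,0],[0,0,0],[0,0,0]]' --xyz '[[0,0,0],[0,0,0],[0,0,0],[0,0,0],[0,0,0],[0,0,0],[0,0,0],[0,0,0]]' --jaw '[30,10,0,0,0,0,0,0]'

```text
time_s: 4.15
eef_pos: [0.4782, 0.2757, 0.072]
eef_rot: [0.0, 0.636, 0.771, 0.0]
wrist_force: [-1.4, 0.0, 5.5]
opening: 0.149
grasp_force: 58.4
```

```bash
python3 -c "
from h import *
goto([.4785,.281,.07])"
```

```text
t 4.15 pos [0.4782 0.2757 0.072 ] tilt [ 1.e-03  3.e-04 -1.e+00] F [-1.4   0.01  5.53] open 0.149 grip 58.4
xyz cm [0.51 0.13 0.2 ] dr [ 0.01 -0.   -0.  ]
```

Emit:
send_rows --dr '[[0,0,0],[0,0,0],[0,0,0],[0,0,0],[0,0,0],[0,0,0],[0,0,0],[0,0,0]]' --xyz '[[0,0,-1],[0,0,-2.5],[0,0,-4.5],[-2,0,-6],[-5,0,-6],[-9,-0.3,-6],[-13,-0.5,-6],[-17,-0.7,-6]]' --jaw '[0,0,0,0,0,0,0,0]'

```text
time_s: 5.15
eef_pos: [0.5033, 0.1051, 0.132]
eef_rot: [0.0, 0.636, 0.771, 0.0]
wrist_force: [-0.2, -0.8, -1.3]
opening: 0.146
grasp_force: 58.4
```

Emit:
send_rows --dr '[[0,0,0],[0,0,0],[0,0,0],[0,0,0],[0,0,0],[0,0,0],[0,0,0],[0,0,0]]' --xyz '[[-3.5,-0.1,0],[-6,-0.2,0.5],[-8,-0.2,1],[-9,-0.3,1.5],[-9.8,-0.3,2],[-9.8,-0.3,2],[-9.8,-0.3,2],[-9.8,-0.3,2]]' --jaw '[0,0,0,0,0,0,0,0]'

```text
time_s: 6.15
eef_pos: [0.5189, 0.0111, 0.1114]
eef_rot: [0.0, 0.636, 0.772, 0.0]
wrist_force: [0.6, -0.3, 0.1]
opening: 0.15
grasp_force: 58.4
```

```bash
python3 - <<'E'
from h import *
goto([.5195,.0165,.1])
for n in('wrist','scene','top'): im=snap(n,n[0]+'2')
w=cv2.resize(cv2.imread('pics/w2.png')[130:330,220:420],(400,400),interpolation=cv2.INTER_CUBIC)
s=cv2.resize(cv2.imread('pics/s2.png')[150:250,230:330],(400,400),interpolation=cv2.INTER_CUBIC)
cv2.imwrite('pics/c2.png',np.hstack([w,s]))
E
```

```text
t 6.15 pos [0.5189 0.0111 0.1114] tilt [ 2.e-04  1.e-04 -1.e+00] F [ 0.57 -0.28  0.12] open 0.15 grip 58.4
xyz cm [0.51 0.16 1.14] dr [ 0. -0.  0.]
```

View pics/c2.png

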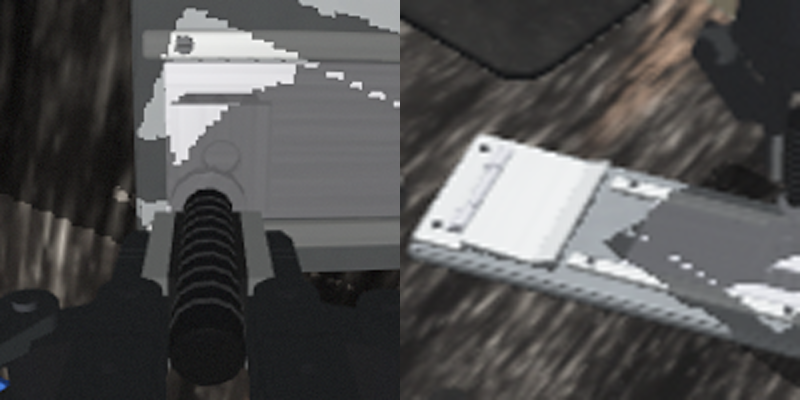

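The wrist view shows the eye ring at about pixel (331,208). The collar arc is centred at u≈324 with its far edge at v≈213, and the rod top is near (324,305). Computing offsets.

```bash
python3 - <<'E'
from h import *
f='w2';o=lambda u,v,h:onz(f,220+u/2,130+v/2,h,True).round(4)
print('eye',o(221.5,156,.036))
for nm,u,v in(('L',203,156),('R',240,156),('T',222,139)):print(nm,o(u,v,.036))
print('flange corners',[o(u,v,.036) for u,v in((172,98),(270,98),(270,205))])
print('collar L,R,far',o(171,200,.0724),o(246,200,.0724),o(208,166,.0694),o(208,166,.0754))
print('rod top',o(207,352,.1454),'tophi',o(207,322,.1454),'toplow',o(207,384,.1454))
goto([.52,.016,.1])
a=cv2.imread('pics/w2.png')[180:330,275:375];cv2.imwrite('pics/c3.png',cv2.resize(a,(533,600)[::1],interpolation=cv2.INTER_CUBIC)[:,:])
# proper: scale 5.33 u, 4 v
E
```

```text
eye [0.5232 0.0192 0.036 ]
L [0.5171 0.018  0.036 ]
R [0.5293 0.0204 0.036 ]
T [0.5222 0.0251 0.036 ]
flange corners [array([0.5033, 0.0357, 0.036 ]), array([0.5349, 0.0419, 0.036 ]), array([0.5433, 0.0049, 0.036 ])]
collar L,R,far [0.5087 0.0149 0.0724] [0.5294 0.0189 0.0724] [0.5172 0.0258 0.0694] [0.5168 0.0278 0.0754]
rod top [0.5185 0.0169 0.1454] tophi [0.5173 0.0232 0.1454] toplow [0.5199 0.0098 0.1454]
t 6.3 pos [0.5189 0.0109 0.1114] tilt [ 3.e-04  0.e+00 -1.e+00] F [ 0.19  0.01 -0.62] open 0.153 grip 58.4
xyz cm [0.48 0.2  1.14] dr [ 0.  0. -0.]
```

Emit:
send_rows --dr '[[0,0,0],[0,0,0],[0,0,0],[0,0,0],[0,0,0],[0,0,0],[0,0,0],[0,0,0]]' --xyz '[[0.05,0.2,0],[0.1,0.35,0],[0.15,0.45,0],[0.15,0.45,0.4],[0.15,0.45,0.8],[0.15,0.45,1.1],[0.15,0.45,1.1],[0.15,0.45,1.1]]' --jaw '[0,0,0,0,0,0,0,0]'

```text
time_s: 7.3
eef_pos: [0.523, 0.0129, 0.1003]
eef_rot: [0.0, 0.636, 0.771, 0.0]
wrist_force: [0.3, 0.3, 0.3]
opening: 0.148
grasp_force: 58.4
```

```bash
python3 - <<'E'
from h import *
goto([.52,.016,.1])
for n in('wrist','scene'): im=snap(n,n[0]+'3')
w=cv2.resize(cv2.imread('pics/w3.png')[160:310,260:390],(520,600),interpolation=cv2.INTER_CUBIC)
cv2.imwrite('pics/c4.png',w)
E
```

```text
t 7.3 pos [0.523  0.0129 0.1003] tilt [ 0. -0. -1.] F [0.26 0.25 0.26] open 0.148 grip 58.4
xyz cm [ 0.36 -0.24  0.03] dr [ 0.    0.   -0.01]
```

View pics/c4.png

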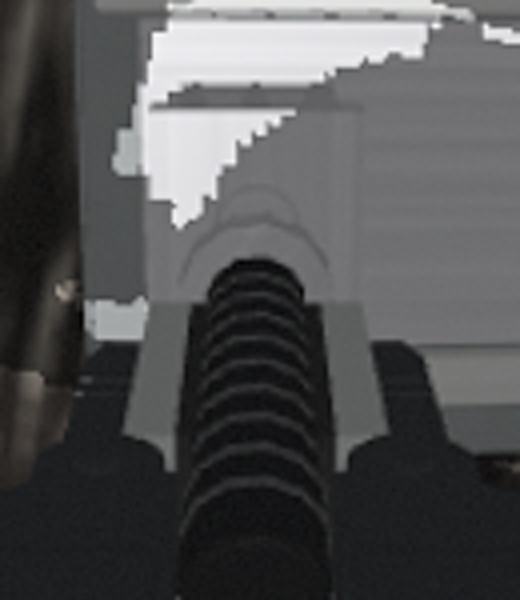

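The eye's far arc is at crop (257,184), and the collar's far arc is at (256,220) and spans 182–328. Laterally they are aligned. Checking depth.

```bash
python3 - <<'E'
from h import *
f='w3';o=lambda u,v,h:onz(f,260+u/4,160+v/4,h,True).round(4)
e=o(257,184,.036);print('eye far',e,'centre',e-.006*np.array([-.191,.982,0]),'width',o(217,212,.036),o(298,212,.036))
for h in(.0584,.0644):
    c=o(256,219,h);print('collar far',c,'centre',c-.011*np.array([-.191,.982,0]))
print(o(181,275,.0614),o(329,275,.0614))
print('flange far',o(150,105,.036),o(360,105,.036))
E
```

```text
eye far [0.522  0.0249 0.036 ] centre [0.523146 0.019008 0.036   ] width [0.5166 0.0191 0.036 ] [0.5294 0.0215 0.036 ]
collar far [0.5215 0.0266 0.0584] centre [0.523601 0.015798 0.0584  ]
collar far [0.5211 0.0286 0.0644] centre [0.523201 0.017798 0.0644  ]
[0.5125 0.0174 0.0614] [0.533  0.0213 0.0614]
flange far [0.5032 0.0344 0.036 ] [0.5354 0.0406 0.036 ]
```

Emit:
send_rows --dr '[[0,0,0],[0,0,0],[0,0,0],[0,0,0],[0,0,0],[0,0,0],[0,0,0],[0,0,0]]' --xyz '[[0.15,0,0],[0.15,0,0.3],[0.15,0,0.6],[0.15,0,0.8],[0.15,0,1.0],[0.15,0,1.2],[0.15,0,1.3],[0.15,0,1.3]]' --jaw '[0,0,0,0,0,0,0,0]'

```text
time_s: 8.4
eef_pos: [0.5227, 0.0144, 0.0872]
eef_rot: [-0.0, 0.636, 0.771, -0.0]
wrist_force: [0.3, -0.2, -1.3]
opening: 0.147
grasp_force: 58.4
```

Emit:
send_rows --dr '[[0,0,0],[0,0,0],[0,0,0],[0,0,0],[0,0,0],[0,0,0],[0,0,0],[0,0,0]]' --xyz '[[0,0,0.15],[0,0,0.3],[0,0,0.45],[0,0,0.6],[0,0,0.7],[0,0,0.8],[0,0,0.8],[0,0,0.8]]' --jaw '[0,0,0,0,0,0,0,0]'

```text
time_s: 9.4
eef_pos: [0.5228, 0.0144, 0.0793]
eef_rot: [0.0, 0.636, 0.771, 0.0]
wrist_force: [1.1, 0.1, -0.5]
opening: 0.144
grasp_force: 58.4
```

Emit:
send_rows --dr '[[0,0,0],[0,0,0],[0,0,0],[0,0,0],[0,0,0],[0,0,0],[0,0,0],[0,0,0]]' --xyz '[[0,0,0.05],[0,0,0.1],[0,0,0.15],[0,0,0.2],[0,0,0.2],[0,0,0.2],[0,0,0.2],[0,0,0.2]]' --jaw '[0,0,0,0,0,0,0,0]'

```text
time_s: 10.4
eef_pos: [0.5228, 0.0144, 0.078]
eef_rot: [0.0, 0.636, 0.771, -0.0]
wrist_force: [-3.4, 0.2, 6.3]
opening: 0.146
grasp_force: 59.2
```

```bash
python3 - <<'E'
from h import *
goto([.5784,.0256,.0773])
for n in('wrist','scene'): im=snap(n,n[0]+'4')
w=cv2.resize(cv2.imread('pics/w4.png')[150:300,250:450],(800,600),interpolation=cv2.INTER_CUBIC)
cv2.imwrite('pics/c5.png',w)
E
```

```text
t 10.4 pos [0.5228 0.0144 0.078 ] tilt [-0.e+00 -1.e-04 -1.e+00] F [-3.42  0.19  6.32] open 0.146 grip 59.2
xyz cm [0.04 5.67 0.07] dr [-0.  0. -0.]
```

View pics/c5.png

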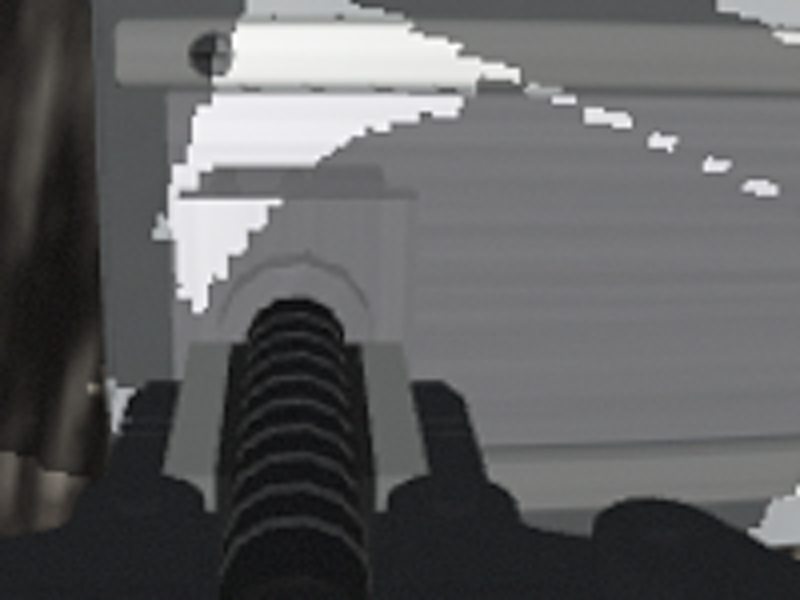

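The rod is seated: collar contact came at TCP z 0.078, just as the geometry predicts, with 6 N. Next I get the channel yaw and the travel from this view.

```bash
python3 - <<'E'
from h import *
f='w4';o=lambda u,v,h:onz(f,250+u/4,150+v/4,h,True)
def yaw(a,b):d=b-a;return np.degrees(np.arctan2(d[1],d[0])).round(2),np.linalg.norm(d).round(4)
print('rail+ outer',yaw(o(120,20,.018),o(410,20,.018)),'inner',yaw(o(170,88,.012),o(470,92,.012)),'rail- inner',yaw(o(480,448,.018),o(800,430,.018)))
print('flange far',yaw(o(180,196,.036),o(415,196,.036)))
print('rear stage',o(95,100,.012),o(103,350,.012),'rear strip',o(166,110,.016),'rail end',o(117,50,.018))
# stage from top image: leaf/stage long edges
im=cv2.imread('pics/w4.png');g=cv2.cvtColor(im,cv2.COLOR_BGR2GRAY)
for u in range(150,800,70):
    c=g[150:190,250+u//4].astype(int);print(u,[ (4*i) for i in np.where(abs(np.diff(c))>14)[0]],end=' ')
z=[onz('scene0',220+x/3,175+y/3,.011)[:2] for x,y in((78,27),(374,93),(38,108),(340,188))]
print([np.degrees(np.arctan2(*(z[i]-z[i+1])[::-1])) for i in(0,2)])
E
```

```text
rail+ outer (np.float64(10.82), np.float64(0.0434)) inner (np.float64(10.23), np.float64(0.0469)) rail- inner (np.float64(12.03), np.float64(0.0577))
flange far (np.float64(10.93), np.float64(0.0327))
rear stage [0.4868328  0.03980171 0.012     ] [ 0.49427699 -0.00197559  0.012     ] rear strip [0.49841856 0.04119311 0.016     ] rail end [0.48967392 0.04939697 0.018     ]
150 [np.int64(16), np.int64(80)] 220 [np.int64(16), np.int64(28), np.int64(36), np.int64(48), np.int64(56), np.int64(68), np.int64(72), np.int64(80), np.int64(84), np.int64(88), np.int64(92)] 290 [np.int64(12), np.int64(20), np.int64(24), np.int64(76), np.int64(80), np.int64(84), np.int64(88), np.int64(92)] 360 [np.int64(4), np.int64(12), np.int64(20), np.int64(24), np.int64(76), np.int64(80), np.int64(84), np.int64(88), np.int64(92), np.int64(132), np.int64(136)] 430 [np.int64(16), np.int64(32), np.int64(36), np.int64(76), np.int64(80), np.int64(84), np.int64(92), np.int64(108)] 500 [np.int64(16), np.int64(56), np.int64(60), np.int64(72), np.int64(76)] 570 [np.int64(20), np.int64(84), np.int64(88), np.int64(92), np.int64(96), np.int64(100)] 640 [np.int64(20), np.int64(92)] 710 [np.int64(20), np.int64(152)] 780 [np.int64(20), np.int64(24), np.int64(28), np.int64(32), np.int64(36), np.int64(40)] [np.float64(11.990833044058325), np.float64(10.242460964240545)]
```

Emit:
send_rows --dr '[[0,0,0],[0,0,0],[0,0,0],[0,0,0],[0,0,0],[0,0,0],[0,0,0],[0,0,0]]' --xyz '[[0,0.3,0],[0,0.8,0],[0,1.4,0],[0,2.0,0],[0,2.5,0],[0,2.9,0],[0,3.0,0],[0,3.0,0]]' --jaw '[0,0,0,0,0,0,0,0]'

```text
time_s: 11.5
eef_pos: [0.5511, 0.0198, 0.078]
eef_rot: [-0.001, 0.636, 0.772, -0.001]
wrist_force: [-6.9, -0.8, 10.2]
opening: 0.146
grasp_force: 59.6
```

Emit:
send_rows --dr '[[0,0,0],[0,0,0],[0,0,0],[0,0,0],[0,0,0],[0,0,0],[0,0,0],[0,0,0]]' --xyz '[[0,0.3,0],[0,0.8,0],[0,1.4,0],[0,2.0,0],[0,2.6,0],[0,3.2,0],[0,3.5,0],[0,3.5,0]]' --jaw '[0,0,0,0,0,0,0,0]'

```text
time_s: 12.5
eef_pos: [0.5858, 0.0265, 0.078]
eef_rot: [-0.001, 0.636, 0.772, -0.001]
wrist_force: [-6.5, -1.3, 9.3]
opening: 0.148
grasp_force: 59.3
```

```bash
python3 - <<'E'
from h import *
goto([.6249,.0343,.078])
for n in('wrist','scene'): im=snap(n,n[0]+'5')
w=cv2.resize(cv2.imread('pics/w5.png')[130:290,250:490],(600,400),interpolation=cv2.INTER_CUBIC)
s=cv2.resize(cv2.imread('pics/s5.png')[160:260,220:370],(600,400),interpolation=cv2.INTER_CUBIC)[:200]
cv2.imwrite('pics/c6.png',np.vstack([w,s]))
E
```

```text
t 12.5 pos [0.5858 0.0265 0.078 ] tilt [-2.2e-03 -5.0e-04 -1.0e+00] F [-6.5  -1.35  9.34] open 0.148 grip 59.3
xyz cm [ 0.02  3.98 -0.01] dr [-0.02  0.   -0.  ]
```

View pics/c6.png

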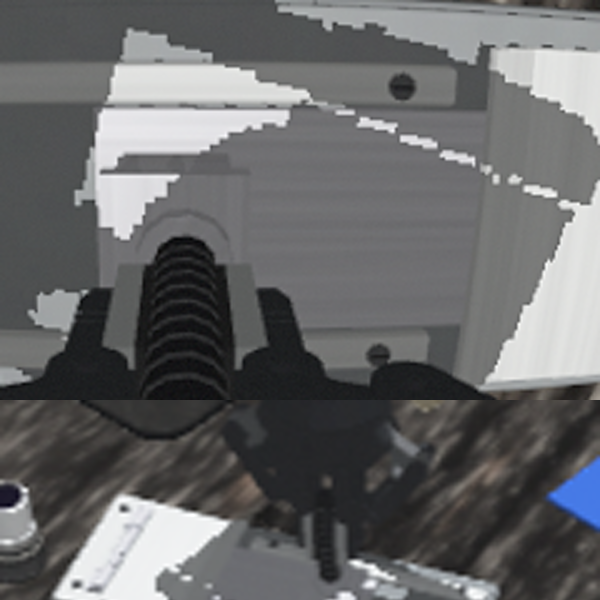

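The strip's front is under the leaf, which still looks flat. The rail ends at crop (457,88) and the flange's front far corner at (249,173). I'll compute the remaining travel.

```bash
python3 - <<'E'
from h import *
f='w5';o=lambda u,v,h:onz(f,250+u/2.5,130+v/2.5,h,True)
a=np.radians(11);e=np.array([np.cos(a),np.sin(a),0])
re=[o(457,70,.018)@e,o(457,98,.018)@e,o(429,340,.018)@e]
fl=[o(249,175,.036)@e-.017,o(101,175,.036)@e+.017,ctrl.get_obs()['eef_pos']@e]
print('rail end-30',np.array(re)-.03,'eye',fl,'strip rear+20',o(97,130,.016)@e+.02)
E
```

```text
rail end-30 [0.61876894 0.61927974 0.61866501] eye [np.float64(0.5783507557465577), np.float64(0.5793400932543533), np.float64(0.5801036505139654)] strip rear+20 0.5794085231644418
```

Emit:
send_rows --dr '[[0,0,0],[0,0,0],[0,0,0],[0,0,0],[0,0,0],[0,0,0],[0,0,0],[0,0,0]]' --xyz '[[0,0.3,0],[0,0.8,0],[0,1.4,0],[0,2.0,0],[0,2.6,0],[0,3.2,0],[0,3.5,0],[0,3.5,0]]' --jaw '[0,0,0,0,0,0,0,0]'

```text
time_s: 13.6
eef_pos: [0.6203, 0.0332, 0.078]
eef_rot: [-0.001, 0.636, 0.772, -0.001]
wrist_force: [-5.9, -0.3, 7.9]
opening: 0.144
grasp_force: 59.3
```

Emit:
send_rows --dr '[[0,0,0],[0,0,0],[0,0,0],[0,0,0],[0,0,0],[0,0,0],[0,0,0],[0,0,0]]' --xyz '[[0,0.1,0],[0,0.2,0],[0,0.3,0],[0,0.4,0],[0,0.4,0],[0,0.4,0],[0,0.4,0],[0,0.4,0]]' --jaw '[0,0,0,0,0,0,0,0]'

```text
time_s: 14.6
eef_pos: [0.6238, 0.0339, 0.078]
eef_rot: [-0.001, 0.636, 0.772, -0.001]
wrist_force: [-6.6, -0.8, 9.3]
opening: 0.143
grasp_force: 59.5
```

Emit:
send_rows --dr '[[0,0,0],[0,0,0],[0,0,0],[0,0,0],[0,0,0],[0,0,0],[0,0,0],[0,0,0]]' --xyz '[[0,0.05,0],[0,0.1,0],[0,0.15,0],[0,0.2,0],[0,0.2,0],[0,0.2,0],[0,0.2,0],[0,0.2,0]]' --jaw '[0,0,0,0,0,0,0,0]'

```text
time_s: 15.6
eef_pos: [0.6257, 0.0342, 0.078]
eef_rot: [-0.001, 0.636, 0.772, -0.001]
wrist_force: [-7.7, -2.1, 9.4]
opening: 0.145
grasp_force: 59.5
```

Emit:
send_rows --dr '[[0,0,0],[0,0,0],[0,0,0],[0,0,0],[0,0,0],[0,0,0],[0,0,0],[0,0,0]]' --xyz '[[0,0.05,0],[0,0.1,0],[0,0.15,0],[0,0.2,0],[0,0.2,0],[0,0.2,0],[0,0.2,0],[0,0.2,0]]' --jaw '[0,0,0,0,0,0,0,0]'

```text
time_s: 16.6
eef_pos: [0.6261, 0.0343, 0.078]
eef_rot: [-0.002, 0.636, 0.772, -0.003]
wrist_force: [-13.0, -3.5, 15.0]
opening: 0.149
grasp_force: 60.2
```

Emit:
send_rows --dr '[[0,0,0],[0,0,0],[0,0,0],[0,0,0],[0,0,0],[0,0,0],[0,0,0],[0,0,0]]' --xyz '[[0,0,0.03],[0,-0.05,0.05],[0,-0.05,0.05],[0,-0.05,0.05],[0,-0.05,0.05],[0,-0.05,0.05],[0,-0.05,0.05],[0,-0.05,0.05]]' --jaw '[0,0,0,0,0,0,0,0]'

```text
time_s: 17.6
eef_pos: [0.6261, 0.0343, 0.078]
eef_rot: [-0.002, 0.636, 0.772, -0.002]
wrist_force: [-12.5, -2.8, 16.9]
opening: 0.147
grasp_force: 60.4
```

```bash
python3 - <<'E'
from h import *
goto([.6261,.0343,.078])
for n in('wrist','scene'): im=snap(n,n[0]+'6')
w=cv2.resize(cv2.imread('pics/w6.png')[130:290,250:490],(600,400),interpolation=cv2.INTER_CUBIC)
s=cv2.resize(cv2.imread('pics/s6.png')[160:210,220:370],(600,200),interpolation=cv2.INTER_CUBIC)
cv2.imwrite('pics/c7.png',np.vstack([w,s]))
E
```

```text
t 17.6 pos [0.6261 0.0343 0.078 ] tilt [-0.0056 -0.001  -1.    ] F [-12.52  -2.8   16.89] open 0.147 grip 60.4
xyz cm [-0.  0. -0.] dr [-0.05 -0.    0.  ]
```

View pics/c7.png

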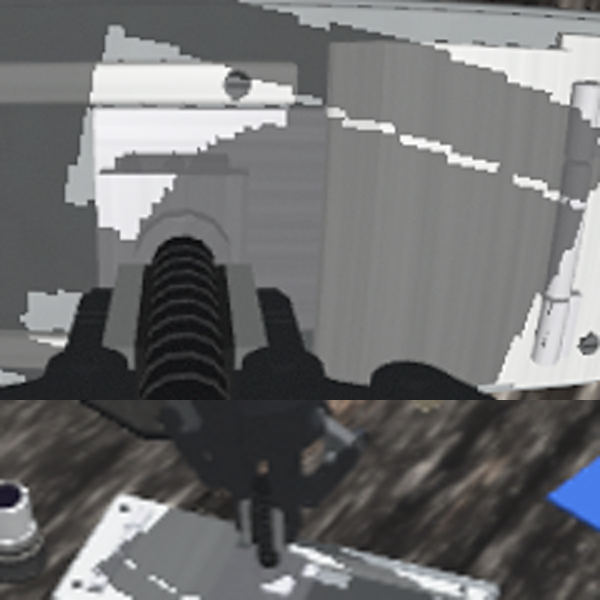

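The strip is under the leaf and the leaf lies flat. The rail end is at (297,85) and the flange's front corner at (248,173). Last check of the home distance, then I hand in if it is good.

```bash
python3 - <<'E'
from h import *
f='w6';o=lambda u,v,h:onz(f,250+u/2.5,130+v/2.5,h,True)
a=np.radians(11);e=np.array([np.cos(a),np.sin(a),0])
d=[o(298,70,.018)@e-.03-(x) for x in (o(248,175,.036)@e-.017,o(99,175,.036)@e+.017,o(95,130,.016)@e+.02)]
print('remaining',d)
if abs(np.mean(d))<.0035: print(ctrl.hand_in())
E
```

```text
remaining [np.float64(6.067302490375681e-05), np.float64(-0.0007020032003597354), np.float64(-0.0006513010772076777)]
the job is handed in; nothing more can be done
None
```

I handed the job in at about 17.7 s: the strip is home against the stop under the flat leaf (about 0.7 mm or less off by the wrist view), with the rod still gripped, seated in the eye and pressing down at about 17 N at the wrist; the hand-in gave no verdict.

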